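Zero the rod gauge and draw its telescopic rod to the second stop

ROBOT

A 7-joint arm with a two-finger parallel gripper is mounted at the origin on a cart in front of the work surface, level with it; the furniture and walls round the work are solid. World frame = base frame: x ahead of the robot, y to its left, z up, the work surface at z = 0. Lengths are in m, angles in rad, forces in N, time in s.
With the tool pointing down it reaches from about 0.4 to 0.9 m from the base axis. Payload 5.5 kg.
Tool frame: the origin (TCP) lies at the very end of the fingers, on their centre line; the grasp point (between the pads) lies 19 mm behind it; z points along the fingers, y is the line along which they close (so a half turn about z gives the same grasp; the last joint's range is limited). The gripper opens to 92 mm and grips with 3 to 60 N. Pads are 19 mm wide; open, the fingers measure 130 mm over their backs; the gripper's body (75 mm by 190 mm) begins 47 mm behind the grasp point.
Start: joints at [1.469, 0.501, -0.427, 1.55, 0.221, 1.138, -0.21], TCP at [0.232, -0.607, 0.227] pointing down, gripper open.
Joint ranges: [-2.88, 2.88], [-0.31, 2.03], [-1.54, 1.56], [0.2, 2.42], [-1.41, 4.55], [0.19, 2.02], [-2.57, 2.57]. Speed limits (rad/s): [2.57, 2.57, 3.14, 3.14, 3.14, 3.14, 3.14].

INTERFACE

Orientations are given as a rotation vector (axis times angle).
In Python, from plant import status, get_image, get_calibration, arm gives the robot as it stands. The module is installed in compiled form; this text tells all that it offers.
- The arm moves only by the shell command python3 -m creep 'ROWS' [FORCE]. ROWS is JSON, a list that holds one entry, the list of rows, each a list of 5 numbers: the finger opening in m, from 0 to 0.0918, then the shift along the tool's x, y, z in m, then the turn about the tool's z in rad. In form: [[[jaw, dx, dy, dz, roll], ...]]. A call has 1 to 5 rows; each row is the pose to reach, as a shift and turn from the pose commanded when the call began, along the tool's axes at that moment; what a row does not reach only later rows make up. A row lasts 1/12 s, in which the tool goes at most 41.7 mm and 7.16 degrees, less where a joint would pass 70% of its speed; a pose out of reach is approached as far as the arm can. A call with a gripper value outside its range is refused whole. The fingers move at their own pace and stop on an object; FORCE is the grip in N (left out, the last holds). Time passes only in rows, so rows that repeat a pose let the fingers close. It gives the time, the measured TCP pose, the force, the opening and the grip force at its end, in the units of the state.
- status.read_state(): the state, without advancing time (a new reading comes with each control period).
- get_image(name): name is "scene" or "top" or "wrist"; returns (picture, depth): 420x560x3 uint8, red, green, blue; 420x560 float32, m along the optical axis (not along the pixel's ray), 0 where there is no reading.
- get_calibration(name): a dict with "fx", "fy", "cx", "cy" (pixels), "R" (3x3) and "t" (3): a world point X has camera coordinates R X + t; the wrist camera has in their place "T_tool_cam" (4x4, takes a point from camera to tool coordinates, whose origin is the TCP and whose axes are the flange's). Camera axes: x right, y down, z forward; pixel columns grow to the right and rows downward; lengths in m; the calibration is good to about 2 mm. A picture is of the moment at which its call begins: read the wrist's pose just before it. get_calibration takes no time and is no camera call.
- arm.job_done(): hands the job in; it is judged then, once.
The state is a dict: "time_s": time; "joint_pos": joint angles; "qd": joint speeds; "joint_efforts": joint torques, N m; "position": TCP position; "ee_rot": TCP orientation; "contact_force": force on the tool from outside, world axes, zero at the start; "torque": the same for the moment, N m; "opening": finger opening in m; "finger_force": force on a finger pad.
Only numpy, scipy, OpenCV 4.12 (cv2) and the standard library are available. Lean on these libraries where they do the work, as an engineer would, in place of code of your own. Each camera call takes 0.05 s, during which the arm holds its last target. There are 200 camera calls.

TASK

Get the blue bench gauge ready for a length check: first turn the black reset knob anticlockwise, back to its zero stop, then push the red release button fully down, and only then take the orange handle and pull the spring-loaded telescopic rod straight out past its first stop to its second stop. Finish while still gripping the handle and holding the rod fully drawn out: do not let go, since it springs back. Leave the tape measure, yellow screwdriver and purple toy car where they are.

Things in the scene. Friction and masses are not known exactly. Their poses are not given: they have to be found in the camera images.
- gauge: blue gauge bolted to the table; origin on the table under it. x: horizontal, the direction the rod is pulled out; z up. Housing x -110 to 45, y -35 to 35 mm, top 80 mm up, on a plate 96 mm wide, 10 mm thick; steel nose to x = 60 mm. Rail under the rod 40 mm wide, 6 mm high, to x = 254 mm; yellow/red lines mark the handle centre at first/second stop. Knob on top at x = -75 mm, button at x = 15 mm
- reset_knob_grip (a point): point on the vertical axis of the black reset knob at the height to grip its bar, 37 mm above the housing's top. The upright bar is 42 mm long, 14 mm thick and 30 mm high, its top 7 mm above this point, on a 44 mm disc over a grey 68 mm foot (14 mm high together). A white line on the bar points to the tick on the foot at zero
- reset_knob (a joint): turn of the reset knob, rad: 0 at the zero stop (bar along the gauge's x axis), growing clockwise seen from above, to 2.0 at the other end; it starts between 0.6 and 1.4. Friction about 0.03 N m; it stays where it is left
- button_top (a point): centre of the top of the red round release button (24 mm across), standing 12 mm above the housing's top when up. It is pushed straight down 8 mm; this point moves with it
- button (a joint): travel of the button, m: 0 up, 0.008 fully down. It takes about 3 N and stays down once pushed. It frees the rod once it is about 5 mm down; until then the rod is locked
- handle: orange pull handle at the rod end, axes as the gauge's; origin at its centre, 55 mm above the table, at gauge x = 85 mm when the rod is in. Grip block 36 mm long (x), 22 mm wide (y), 36 mm high, to be gripped across y from above; outer end flange 36 mm wide, 40 mm high (x 18 to 24 mm), inner end disc 32 mm across (x -23 to -19 mm)
- rod_inner (a joint): how far the thin inner rod section is drawn out of the thicker one, m: 0 in, 0.060 at its end stop. It comes first, against a spring of 1.5 to 2.5 N: its end is the first stop
- rod_outer (a joint): how far the thicker rod section is drawn out of the nose, m: 0 in, 0.060 at its end stop. It follows once the inner section is out, against 4 to 5 N: its end is the second stop, the handle then being 120 mm from where it began. Let go, both sections spring back in
- tape_measure: bystander: yellow and black tape measure, 76x64x31 mm, lying behind the gauge's knob end; origin at the centre of its underside
- screwdriver_2: bystander: yellow screwdriver, 185x27x28 mm, lying along its x axis, beside the gauge; origin at the centre of its underside
- toy_car_01: bystander: purple toy car, 66x31x19 mm, beyond the end of the rail; origin at the centre of its underside

How it is judged:
By the outcome, as a careful person would: the job done as asked, in the order asked, and still so for the second after the job is handed in, while the arm keeps its last pose, push and grip.
It also fails if it takes over 59 s, if anything falls off the work surface, if the arm or the gripper's body presses on something with over 40 N, if the wrist force passes 120 N, or if a joint passes its speed limit or range.

## Working session

There is one attempt and no reset: what is moved stays moved. The work goes in short steps, Python scripts to look and compute and a shell command to move; the robot and the scene stay as the last step left them, time stands still between calls to the robot, and variables do not carry over. Pictures are saved under pics/ and viewed, at most 10 in all, crops included, and the job is handed in when it is done.

```bash
mkdir -p pics
python3 - <<'E'
from plant import status,get_image,get_calibration
import cv2,numpy as np
s=status.read_state();print({k:np.round(v,3).tolist() for k,v in s.items()})
for n in("scene","top"):
    p,d=get_image(n);cv2.imwrite(f"pics/{n}0.png",p[:,:,::-1]);np.savez(f"{n}0.npz",p=p,d=d)
    c=get_calibration(n);print(n,{k:np.round(v,3).tolist() for k,v in c.items()})
print(get_calibration("wrist"))
E
```

```text
{'time_s': 0.0, 'joint_pos': [1.469, 0.502, -0.427, 1.551, 0.221, 1.138, -0.21], 'qd': [0.003, 0.002, 0.001, 0.0, 0.0, -0.001, -0.0], 'joint_efforts': [-0.0, -56.659, -5.816, -27.911, -0.069, 0.031, 0.0], 'position': [0.232, -0.607, 0.226], 'ee_rot': [-3.088, -0.57, 0.0], 'contact_force': [-0.086, -0.875, 0.658], 'torque': [-0.049, -0.052, -0.04], 'finger_force': 0.0, 'opening': 0.092}
scene {'fx': 425.361, 'fy': 425.361, 'cx': 278.181, 'cy': 202.062, 'R': [[-0.504, -0.863, -0.015], [-0.624, 0.376, -0.685], [0.597, -0.336, -0.729]], 't': [0.295, 0.373, 0.73]}
top {'fx': 514.357, 'fy': 514.357, 'cx': 282.735, 'cy': 215.952, 'R': [[-0.033, -0.999, -0.001], [-0.974, 0.033, -0.222], [0.222, -0.006, -0.975]], 't': [0.063, 0.561, 1.175]}
{'fx': 343.08955958512814, 'fy': 343.08955958512814, 'cx': 280.1833964392208, 'cy': 209.76558832064327, 'T_tool_cam': array([[-1.07416647e-03, -9.59526047e-01, -2.81617846e-01,
         7.51890290e-02],
       [ 9.99999365e-01, -9.34758282e-04, -6.29366612e-04,
        -5.47117113e-04],
       [ 3.40649043e-04, -2.81618343e-01,  9.59526442e-01,
        -1.56882546e-01],
       [ 0.00000000e+00,  0.00000000e+00,  0.00000000e+00,
         1.00000000e+00]])}
```

View pics/top0.png

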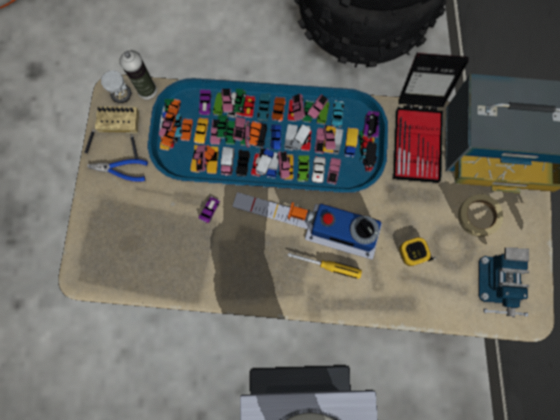

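View pics/scene0.png

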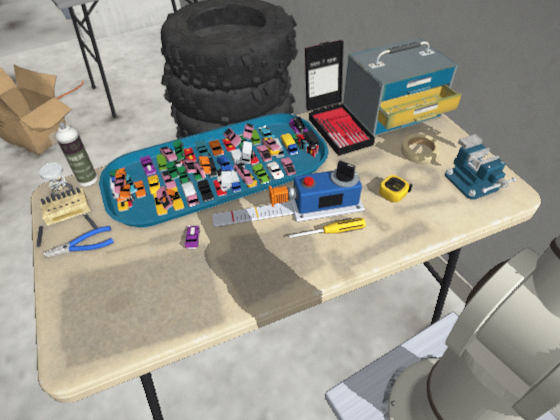

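The top view shows the gauge at about (340,228), knob (364,230), button (328,218) and orange handle (298,213). The rail runs left to (235,202), with the car at (209,208), screwdriver (330,263) and tape (415,251).

```bash
cat > h.py <<'E'
import numpy as np,cv2
from scipy.spatial.transform import Rotation as Ro
from plant import status,get_image,get_calibration
def cam(n,s=None):
    c=get_calibration(n);K=np.array([[c["fx"],0,c["cx"]],[0,c["fy"],c["cy"]],[0,0,1]])
    if n=="wrist":
        T=np.eye(4);T[:3,:3]=Ro.from_rotvec(s["ee_rot"]).as_matrix();T[:3,3]=s["position"]
        T=T@c["T_tool_cam"];return K,T[:3,:3],T[:3,3]
    R=np.array(c["R"]);return K,R.T,-R.T@np.array(c["t"])
def onz(C,uv,z):
    K,R,o=C;d=R@np.linalg.inv(K)@np.array([*uv,1.]);return o+d*(z-o[2])/d[2]
def blobs(m,mn=20):
    n,l,st,ce=cv2.connectedComponentsWithStats(m.astype(np.uint8))
    return [(int(st[i,4]),ce[i].round(1).tolist()) for i in range(1,n) if st[i,4]>=mn]
def mask(p,h0,h1,s0=120,v0=60):
    h=cv2.cvtColor(p,cv2.COLOR_RGB2HSV);return cv2.inRange(h,(h0,s0,v0),(h1,255,255))
def show(n,C,m,z,mn=20):
    for a,c in blobs(m,mn):print(n,a,c,onz(C,c,z).round(4))
E
python3 - <<'E'
from h import *
p=np.load("top0.npz")["p"];C=cam("top")
roi=np.zeros(p.shape[:2],np.uint8);roi[192:275,225:400]=255
show("handle",C,mask(p,6,18,150)&roi,.065)
show("button",C,(mask(p,0,4,150)|mask(p,174,180,150))&roi,.092)
show("blue",C,mask(p,100,125,120)&roi,.08,200)
h=cv2.cvtColor(p,cv2.COLOR_RGB2HSV);show("dark",C,cv2.inRange(h,(0,0,0),(180,110,60))&roi,.11,60)
for uv in((364,228),(236,202)):print(onz(C,uv,.1))
E
```

```text
handle 190 [297.4, 211.8] [0.5716 0.0083 0.065 ]
button 86 [327.6, 218.2] [ 0.5475 -0.061   0.092 ]
blue 1130 [337.7, 226.4] [ 0.5295 -0.0849  0.08  ]
dark 270 [364.0, 228.0] [ 0.5177 -0.1417  0.11  ]
[ 0.51963787 -0.14341077  0.1       ]
[0.59187252 0.15272458 0.1       ]
```

```bash
python3 -m creep '[[[0.09,0.031,-0.024,-0.01,0],[0.09,0.062,-0.048,-0.02,0],[0.09,0.093,-0.072,-0.03,0],[0.09,0.125,-0.096,-0.03,0],[0.09,0.157,-0.12,-0.03,0]]]'
python3 -m creep '[[[0.09,0.032,-0.024,0,0],[0.09,0.064,-0.048,0,0],[0.09,0.096,-0.073,0,0],[0.09,0.128,-0.098,0,0],[0.09,0.16,-0.123,0,0]]]'
python3 -m creep '[[[0.09,0.032,-0.024,0,0],[0.09,0.064,-0.048,0,0],[0.09,0.094,-0.07,0,0],[0.09,0.114,-0.089,0,0],[0.09,0.114,-0.089,0,0]]]'
python3 - <<'E'
from h import *
s=status.read_state();p,d=get_image("wrist");cv2.imwrite("pics/w1.png",p[:,:,::-1]);np.save("w1.npy",p)
C=cam("wrist",s);print(s["time_s"],s["position"],s["ee_rot"],s["joint_pos"])
show("handle",C,mask(p,6,18,150),.055,100)
show("button",C,mask(p,0,4,150)|mask(p,174,180,150),.092,100)
np.savez("w1.npz",p=p,pos=s["position"],rot=s["ee_rot"])
E
```

```text
time_s: 0.52
position: [0.3365, -0.4376, 0.2571]
ee_rot: [3.089, 0.569, 0.0]
contact_force: [-0.2, -0.4, 0.4]
opening: 0.0903
finger_force: 0.0
time_s: 0.93
position: [0.4417, -0.2653, 0.2566]
ee_rot: [3.089, 0.57, -0.001]
contact_force: [0.9, -0.1, -0.4]
opening: 0.0902
finger_force: 0.0
time_s: 1.35
position: [0.5186, -0.1354, 0.2571]
ee_rot: [-3.083, -0.585, -0.004]
contact_force: [0.5, 0.5, -0.2]
opening: 0.0899
finger_force: 0.0
1.35 [ 0.51863192 -0.13544657  0.2570528 ] [-3.08335863 -0.5846639  -0.00429421] [ 0.79191705  0.30439567 -0.70281556  1.7976731   0.21293254  1.11605002
 -1.178155  ]
handle 1280 [158.3, 79.6] [0.5709 0.0152 0.055 ]
button 8002 [506.3, 57.3] [ 0.7001 -0.273   0.092 ]
button 497 [217.8, 133.5] [ 0.5477 -0.0612  0.092 ]
```

View pics/w1.png

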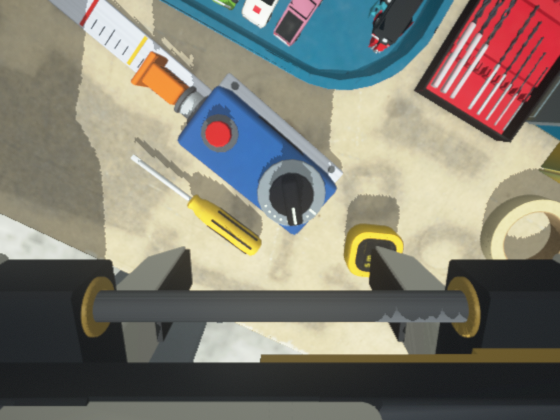

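Run:
```python
import cv2
p=cv2.imread("pics/w1.png")[145:245,245:345];cv2.imwrite("pics/w1c.png",cv2.resize(p,(600,600),interpolation=cv2.INTER_CUBIC))
```

```text
(no output)
```

View pics/w1c.png

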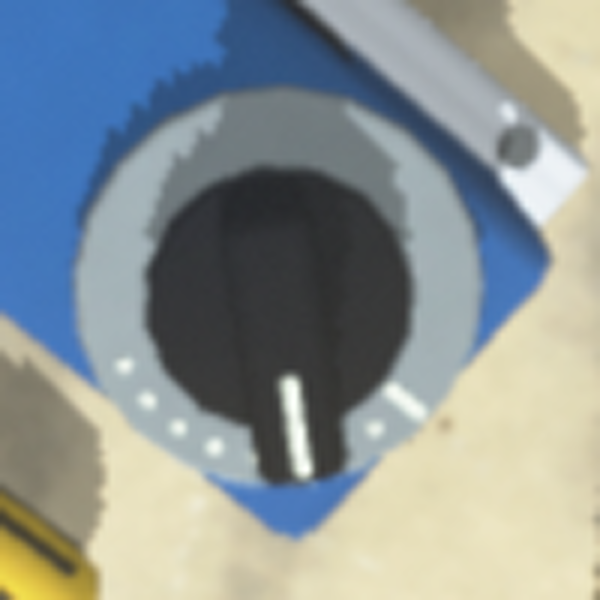

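The crop shows the bar's white line from (289,380) to (305,475), the tick at (388,388)-(425,413), and the foot centred near (280,287).

Run:
```python
from h import *
f=np.load("w1.npz");s=dict(position=f["pos"],ee_rot=f["rot"]);C=cam("wrist",s)
w=lambda u,v,z:onz(C,(245+(u-2.5)/6,145+(v-2.5)/6),z)
a=lambda v:np.degrees(np.arctan2(v[1],v[0]))
l0,l1=w(289,380,.124),w(305,475,.124);print("line",l0,l1,a(l1-l0))
t0,t1=w(388,388,.087),w(425,413,.087);fc=w(280,287,.087)
print("foot",fc,"tick",a((t0+t1)/2-fc),a(t1-t0))
hd,bt=np.array([.5709,.0152]),np.array([.5477,-.0612]);print("axis",a(hd-bt),a(bt-fc[:2]))
be=w(302,483,.124);print("barend",be, "knob from bar", be[:2]-.021*(l1-l0)[:2]/np.linalg.norm(l1-l0))
R=Ro.from_rotvec(s["ee_rot"]).as_matrix();print("toolx",a(R[:,0]),"tooly",a(R[:,1]))
# handle edges/rail axis
p=f["p"]
m=mask(p,100,118,130);cs,_=cv2.findContours(m,0,2);c=max((c for c in cs if cv2.boundingRect(c)[0]>150 and cv2.boundingRect(c)[1]>60),key=cv2.contourArea)
r=cv2.boxPoints(cv2.minAreaRect(c));W=[onz(C,q,.08)[:2].round(4) for q in r];print(W,[a(W[i]-W[i-1]) for i in range(4)])
```

```text
line [ 0.51504685 -0.14754273  0.124     ] [ 0.50231714 -0.1552473   0.124     ] -148.81588929842772
foot [ 0.51981737 -0.14531413  0.087     ] tick -110.96597325746964 -103.23255556999048
axis 73.1083042553255 71.66038024791115
barend [ 0.50099288 -0.15530421  0.124     ] knob from bar [ 0.51895854 -0.14443063]
toolx 21.4735542528317 tooly -68.52593096066477
[array([ 0.5264, -0.0217]), array([ 0.5893, -0.0461]), array([ 0.5565, -0.1519]), array([ 0.488, -0.131])] [np.float64(70.64226692921811), np.float64(-21.202136096164665), np.float64(-107.22442432198667), np.float64(163.03255493197125)]
```

```bash
python3 -m creep '[[[0.06,-0.001,0.005,0.035,-0.09],[0.06,-0.003,0.01,0.07,-0.17],[0.06,-0.003,0.01,0.1,-0.17],[0.06,-0.003,0.01,0.12,-0.17],[0.06,-0.003,0.01,0.12,-0.17]]]'
python3 - <<'E'
from h import *
s=status.read_state();R=Ro.from_rotvec(s["ee_rot"]).as_matrix();print(np.degrees(np.arctan2(R[1,1],R[0,1])),s["joint_pos"][6], R.T@(np.array([.5195,-.1455,.1])-s["position"]))
E
```

```text
time_s: 1.82
position: [0.5123, -0.1548, 0.132]
ee_rot: [-3.026, -0.826, 0.012]
contact_force: [-1.3, 0.7, 0.8]
opening: 0.0626
finger_force: 0.0
-59.48555681263193 -1.1064164791872777 [ 0.01112049 -0.00412054  0.03195701]
```

```bash
python3 -m creep '[[[0.06,0,0,0,0],[0.06,0,0,0,0]]]'
cat > to.py <<'E'
import sys
from h import *
s=status.read_state();R=Ro.from_rotvec(s["ee_rot"]).as_matrix()
g=np.array(eval(sys.argv[1]));print("yaw_y",np.degrees(np.arctan2(R[1,1],R[0,1])).round(2),"j",s["joint_pos"].round(2) if hasattr(s["joint_pos"],"round") else s["joint_pos"],"pos",np.round(s["position"],4),"F",np.round(s["contact_force"],1))
print("shift tool",(R.T@(g-s["position"])).round(4))
E
python3 to.py .5195,-.1455,.1
```

```text
time_s: 1.98
position: [0.5175, -0.1545, 0.1379]
ee_rot: [3.029, 0.828, 0.002]
contact_force: [0.3, 0.4, -0.0]
opening: 0.0601
finger_force: 0.0
yaw_y -59.41 j [ 0.77  0.46 -0.66  1.9   0.36  0.89 -1.11] pos [ 0.5175 -0.1545  0.1379] F [ 0.3  0.4 -0. ]
shift tool [ 0.0063 -0.0068  0.0379]
```

```bash
python3 -m creep '[[[0.06,0.006,-0.007,0.01,0],[0.06,0.006,-0.007,0.025,0],[0.06,0.006,-0.007,0.037,0],[0.06,0.006,-0.007,0.037,0],[0.06,0.006,-0.007,0.037,0]]]'
python3 to.py .5195,-.1455,.1
python3 - <<'E'
from h import *
p,d=get_image("wrist");q,d=get_image("scene");cv2.imwrite("pics/w2.png",np.hstack([cv2.resize(p[60:260,150:430],(420,300)),cv2.resize(q[140:240,270:390],(360,300))])[:,:,::-1])
E
```

```text
time_s: 2.4
position: [0.5185, -0.1451, 0.1002]
ee_rot: [3.03, 0.829, -0.0]
contact_force: [0.8, -0.3, 0.7]
opening: 0.0602
finger_force: 0.0
yaw_y -59.38 j [ 0.73  0.52 -0.63  1.93  0.41  0.83 -1.16] pos [ 0.5185 -0.1451  0.1002] F [ 0.8 -0.3  0.7]
shift tool [0.0006 0.0009 0.0002]
```

View pics/w2.png

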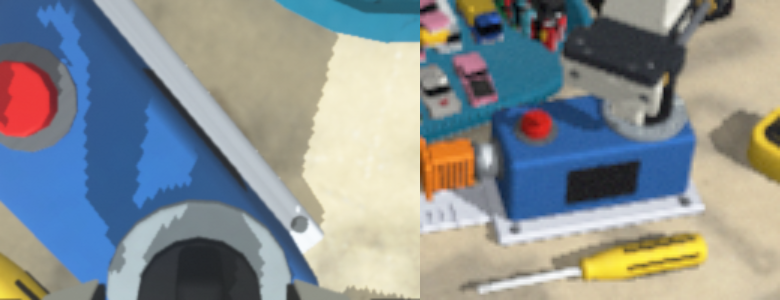

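The bar (about (205,285) in the left panel) stands centred between the open fingers, so I close.

```bash
python3 -m creep '[[[0.03,0,0,0,0],[0.0,0,0,0,0],[0.0,0,0,0,0],[0.0,0,0,0,0],[0.0,0,0,0,0]]]' 15
python3 -m creep '[[[0.0,0,0,0,0],[0.0,0,0,0,0],[0.0,0,0,0,0]]]'; python3 to.py .5195,-.1455,.1
```

```text
time_s: 2.92
position: [0.5185, -0.1447, 0.0999]
ee_rot: [3.03, 0.83, 0.0]
contact_force: [0.1, -0.0, -0.1]
opening: 0.0314
finger_force: 0.0
time_s: 3.17
position: [0.5193, -0.1459, 0.0998]
ee_rot: [3.028, 0.829, 0.002]
contact_force: [2.2, -1.9, -0.0]
opening: 0.0139
finger_force: 15.0
yaw_y -59.39 j [ 0.73  0.52 -0.63  1.93  0.41  0.82 -1.16] pos [ 0.5193 -0.1459  0.0998] F [ 2.2 -1.9 -0. ]
shift tool [ 0.0004 -0.0003 -0.0002]
```

```bash
python3 -m creep '[[[0,0,0,0,-0.1],[0,0,0,0,-0.2],[0,0,0,0,-0.3],[0,0,0,0,-0.4],[0,0,0,0,-0.5]]]'
python3 -m creep '[[[0,0,0,0,-0.06],[0,0,0,0,-0.12],[0,0,0,0,-0.12],[0,0,0,0,-0.12]]]'
cat >> to.py <<'E'
print("torque",np.round(s["torque"],3),"open",s["opening"])
E
python3 to.py .5195,-.1455,.1
```

```text
time_s: 3.58
position: [0.5192, -0.1459, 0.0998]
ee_rot: [2.726, 1.558, 0.001]
contact_force: [1.9, -2.2, -2.2]
opening: 0.0139
finger_force: 15.0
time_s: 3.92
position: [0.5192, -0.1459, 0.0999]
ee_rot: [2.633, 1.71, 0.001]
contact_force: [3.3, -4.1, -2.2]
opening: 0.0142
finger_force: 15.0
yaw_y -23.99 j [ 0.83  0.56 -0.77  1.92  0.51  0.86 -0.63] pos [ 0.5192 -0.1459  0.0999] F [ 3.3 -4.1 -2.2]
shift tool [ 0.0005  0.0001 -0.0001]
torque [-0.949 -0.764  0.052] open 0.014207921504388233
```

```bash
for i in 1; do python3 -m creep '[[[0,0,0,0,-0.03],[0,0,0,0,-0.06],[0,0,0,0,-0.06]]]' >/dev/null; python3 to.py .5195,-.1455,.1
python3 -m creep '[[[0,0,0,0,-0.03],[0,0,0,0,-0.06],[0,0,0,0,-0.06]]]' >/dev/null; python3 to.py .5195,-.1455,.1; done
```

```text
yaw_y -20.47 j [ 0.84  0.57 -0.79  1.92  0.52  0.86 -0.58] pos [ 0.5192 -0.1459  0.0999] F [ 3.  -4.2 -2.6]
shift tool [ 0.0005  0.0002 -0.0001]
torque [-1.008 -0.764  0.035] open 0.013695293788353729
yaw_y -17.09 j [ 0.85  0.57 -0.8   1.92  0.53  0.87 -0.53] pos [ 0.5192 -0.1459  0.0998] F [ 3.8 -4.5 -1.9]
shift tool [ 0.0005  0.0002 -0.0002]
torque [-0.972 -0.852 -0.347] open 0.01417052260754029
```

```bash
python3 -m creep '[[[0,0,0,0,-0.03],[0,0,0,0,-0.03]]]' >/dev/null; python3 to.py .5195,-.1455,.1
```

```text
yaw_y -15.4 j [ 0.86  0.57 -0.81  1.92  0.54  0.87 -0.5 ] pos [ 0.5191 -0.1461  0.0999] F [ 3.7 -4.7 -3.3]
shift tool [ 0.0007  0.0002 -0.0001]
torque [-1.017 -0.786 -0.471] open 0.014588370544524892
```

```bash
python3 -m creep '[[[0.05,0,0,0,0],[0.05,0,0,0,0],[0.05,0,0,0,0],[0.05,0,0,-0.03,0],[0.05,0,0,-0.07,0]]]'
python3 -m creep '[[[0.05,0,0,-0.035,0],[0.03,0,0,-0.07,0],[0.0,0,0,-0.08,0],[0.0,0,0,-0.08,0],[0.0,0,0,-0.08,0]]]'
python3 - <<'E'
from h import *
s=status.read_state();p,d=get_image("wrist");cv2.imwrite("pics/w3.png",p[:,:,::-1])
C=cam("wrist",s);np.savez("w3.npz",p=p,pos=s["position"],rot=s["ee_rot"])
show("handle",C,mask(p,6,18,150),.055,100)
show("button",C,mask(p,0,4,150)|mask(p,174,180,150),.092,100)
E
python3 to.py .5477,-.0612,.11
```

```text
time_s: 5.0
position: [0.5152, -0.1432, 0.1673]
ee_rot: [-2.49, -1.903, 0.006]
contact_force: [0.5, -0.9, 0.3]
opening: 0.0431
finger_force: 0.0
time_s: 5.42
position: [0.5181, -0.1444, 0.2495]
ee_rot: [2.496, 1.907, -0.001]
contact_force: [0.0, 0.2, 0.1]
opening: 0.0282
finger_force: 0.0
handle 819 [292.3, 16.9] [0.5691 0.0044 0.055 ]
button 459 [489.2, 4.8] [ 0.7223 -0.0373  0.092 ]
button 559 [288.0, 94.0] [ 0.5469 -0.0605  0.092 ]
button 348 [501.4, 147.9] [ 0.7216 -0.1564  0.092 ]
button 200 [523.0, 214.1] [ 0.736  -0.2254  0.092 ]
button 5723 [505.1, 255.8] [ 0.7157 -0.2648  0.092 ]
yaw_y -15.24 j [ 0.98  0.39 -0.95  1.8   0.34  1.14 -0.34] pos [ 0.5174 -0.1445  0.2485] F [0.3 0.3 0.3]
shift tool [0.0884 0.0076 0.1384]
torque [-0.043 -0.057 -0.053] open 0.023970427396546895
```

View pics/w3.png

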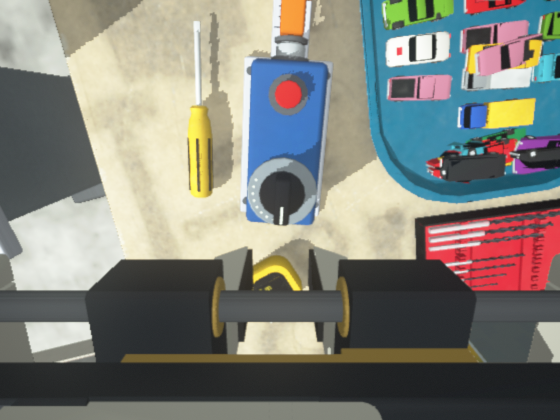

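The white line at (282,213) now points along the gauge axis at the zero tick. The button is at (288,94) and the handle at (292,17).

```bash
python3 -m creep '[[[0,0.03,0.002,0,0.02],[0,0.06,0.004,0,0.05],[0,0.088,0.007,0.01,0.05],[0,0.088,0.007,0.045,0.05],[0,0.088,0.007,0.08,0.05]]]'
python3 -m creep '[[[0,0,0,0.02,0],[0,0,0,0.035,0],[0,0,0,0.035,0],[0,0,0,0.035,0]]]'
python3 to.py .547,-.0607,.092
```

```text
time_s: 5.88
position: [0.5488, -0.0585, 0.1683]
ee_rot: [-2.539, -1.85, -0.002]
contact_force: [0.3, -1.5, -0.4]
opening: 0.0003
finger_force: 0.0
time_s: 6.22
position: [0.5464, -0.0609, 0.1325]
ee_rot: [-2.539, -1.843, 0.005]
contact_force: [0.8, 0.4, 0.1]
opening: 0.0007
finger_force: 0.0
yaw_y -18.06 j [ 0.72  0.55 -0.85  1.87  0.5   0.95 -0.68] pos [ 0.5464 -0.0609  0.1325] F [0.8 0.4 0.1]
shift tool [0.0004 0.0007 0.0405]
torque [-0.035 -0.047 -0.016] open 0.0006917095221636404
```

Slowly down: contact at about 40 mm, full press at about 48 mm.

```bash
python3 -m creep '[[[0,0,0.001,0.02,0],[0,0,0.001,0.034,0],[0,0,0.001,0.038,0],[0,0,0.001,0.042,0],[0,0,0.001,0.042,0]]]'
python3 -m creep '[[[0,0,0,0.002,0],[0,0,0,0.004,0],[0,0,0,0.005,0],[0,0,0,0.005,0],[0,0,0,0.005,0]]]'
python3 to.py .547,-.0607,.084
```

```text
time_s: 6.63
position: [0.5491, -0.0619, 0.0925]
ee_rot: [-2.543, -1.844, 0.001]
contact_force: [0.4, -0.3, 0.5]
opening: 0.0004
finger_force: 0.0
time_s: 7.05
position: [0.5498, -0.0618, 0.0881]
ee_rot: [2.543, 1.844, 0.001]
contact_force: [0.5, -0.4, 2.6]
opening: 0.0006
finger_force: 1.0
yaw_y -18.1 j [ 0.68  0.62 -0.8   1.9   0.57  0.87 -0.73] pos [ 0.5498 -0.0618  0.0881] F [ 0.5 -0.4  2.6]
shift tool [ 0.0002 -0.003   0.0041]
torque [-0.052 -0.128 -0.027] open 0.0005647871781943217
```

```bash
python3 -m creep '[[[0,0,-0.002,0.002,0],[0,0,-0.002,0.004,0],[0,0,-0.002,0.004,0],[0,0,-0.002,0.004,0]]]'
python3 -m creep '[[[0,0,0,0.002,0],[0,0,0,0.002,0],[0,0,0,0.002,0]]]'
```

```text
time_s: 7.38
position: [0.5482, -0.0613, 0.0843]
ee_rot: [2.542, 1.843, 0.002]
contact_force: [-0.3, -0.6, 5.6]
opening: 0.0004
finger_force: 2.8
time_s: 7.63
position: [0.5483, -0.0613, 0.0841]
ee_rot: [2.541, 1.843, 0.0]
contact_force: [-5.4, -0.1, 22.1]
opening: 0.0006
finger_force: 11.2
```

```bash
python3 -m creep '[[[0,0,0,-0.03,0],[0,0,0,-0.065,0],[0,0,0,-0.1,0],[0.05,0,0,-0.14,0],[0.05,0,0,-0.14,0]]]'
python3 -m creep '[[[0.05,0.01,0,0,0],[0.05,0.01,0,0,0],[0.05,0.01,0,0,0],[0.05,0.01,0,0,0]]]'
python3 - <<'E'
from h import *
s=status.read_state();p,d=get_image("wrist");cv2.imwrite("pics/w4.png",p[:,:,::-1])
C=cam("wrist",s);np.savez("w4.npz",p=p,pos=s["position"],rot=s["ee_rot"])
show("handle",C,mask(p,6,18,150),.065,100)
show("button",C,mask(p,0,4,150)|mask(p,174,180,150),.084,100)
E
python3 to.py .5690,.0052,.04
```

```text
time_s: 8.05
position: [0.5513, -0.0605, 0.2285]
ee_rot: [2.537, 1.841, 0.011]
contact_force: [0.8, 1.0, -0.8]
opening: 0.0097
finger_force: 0.0
time_s: 8.38
position: [0.5493, -0.0514, 0.2201]
ee_rot: [-2.541, -1.844, 0.003]
contact_force: [-0.0, 0.1, -0.0]
opening: 0.0357
finger_force: 0.0
handle 1249 [283.6, 122.3] [0.5708 0.0097 0.065 ]
button 321 [547.6, 25.7] [0.7854 0.0158 0.084 ]
button 400 [468.6, 91.9] [ 0.72   -0.0134  0.084 ]
button 110 [501.4, 92.4] [ 0.7451 -0.022   0.084 ]
button 481 [282.4, 208.2] [ 0.547  -0.0597  0.084 ]
button 439 [500.8, 233.5] [ 0.7278 -0.1437  0.084 ]
button 103 [434.2, 247.0] [ 0.668  -0.1381  0.084 ]
button 1470 [510.2, 340.6] [ 0.7208 -0.2611  0.084 ]
yaw_y -18.07 j [ 0.77  0.45 -0.92  1.79  0.4   1.1  -0.61] pos [ 0.5495 -0.0516  0.2202] F [-0.1 -0.5  0.7]
shift tool [0.0601 0.0014 0.1802]
torque [-0.006 -0.037 -0.018] open 0.03993386293170514
```

View pics/w4.png

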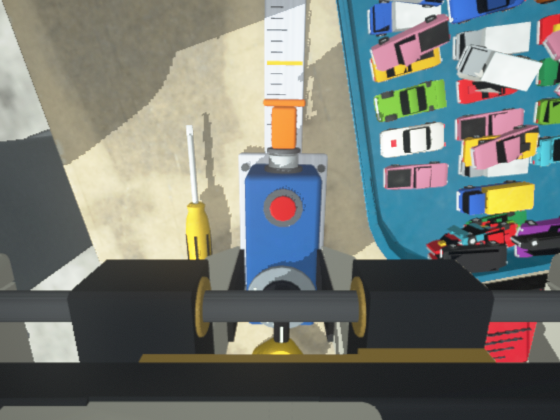

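The handle block spans (284,102)-(284,148), and the rail is aligned with the tool's x axis. The screwdriver tip at (190,127) is well clear of the fingers.

```bash
python3 -m creep '[[[0.05,0.03,0.001,0,0],[0.05,0.061,0.001,0.01,0],[0.05,0.061,0.001,0.05,0],[0.05,0.061,0.001,0.08,0],[0.05,0.061,0.001,0.11,0]]]'
python3 -m creep '[[[0.05,0,0,0,0],[0.05,0,0,0,0],[0.05,0,0,0,0]]]'
python3 to.py .5695,.006,.04
```

```text
time_s: 8.85
position: [0.5696, 0.0066, 0.1094]
ee_rot: [-2.541, -1.845, 0.002]
contact_force: [0.4, 0.1, 0.0]
opening: 0.0502
finger_force: 0.0
time_s: 9.1
position: [0.5711, 0.0063, 0.1127]
ee_rot: [-2.543, -1.844, -0.002]
contact_force: [1.0, 0.1, 1.3]
opening: 0.0501
finger_force: 0.0
yaw_y -18.1 j [ 0.56  0.61 -0.82  1.84  0.55  0.94 -0.83] pos [0.5711 0.0063 0.1127] F [1.  0.1 1.3]
shift tool [-0.0009 -0.0014  0.0727]
torque [-0.028 -0.028 -0.011] open 0.050057833045396835
```

```bash
python3 -m creep '[[[0.05,-0.001,-0.001,0.025,0],[0.05,-0.001,-0.001,0.05,0],[0.05,-0.001,-0.001,0.065,0],[0.05,-0.001,-0.001,0.072,0],[0.05,-0.001,-0.001,0.072,0]]]'
python3 -m creep '[[[0.0,0,0,0,0],[0.0,0,0,0,0],[0.0,0,0,0,0],[0.0,0,0,0,0],[0,0,0,0,0]]]' 40
python3 -m creep '[[[0.0,0,0,0,0],[0.0,0,0,0,0]]]'
python3 to.py .5695,.006,.04
```

```text
time_s: 9.52
position: [0.5689, 0.0052, 0.0395]
ee_rot: [-2.543, -1.844, 0.001]
contact_force: [-0.5, 0.1, -0.6]
opening: 0.05
finger_force: 0.0
time_s: 9.93
position: [0.57, 0.0052, 0.0405]
ee_rot: [2.542, 1.843, 0.002]
contact_force: [3.3, -1.3, 1.2]
opening: 0.0218
finger_force: 40.0
time_s: 10.1
position: [0.5702, 0.0052, 0.0404]
ee_rot: [2.543, 1.843, 0.002]
contact_force: [1.1, -0.8, 3.1]
opening: 0.0221
finger_force: 40.0
yaw_y -18.14 j [ 0.51  0.71 -0.74  1.87  0.65  0.82 -0.9 ] pos [0.5702 0.0052 0.0404] F [ 1.1 -0.8  3.1]
shift tool [ 0.0005 -0.0009  0.0004]
torque [-0.226 -0.286 -0.279] open 0.022050172818841543
```

```bash
python3 -m creep '[[[0,0.006,0,0,0],[0,0.015,0,0,0],[0,0.025,0,0,0],[0,0.03,0,0,0],[0,0.03,0,0,0]]]'
python3 to.py .5702+.309*.12,.0052+.951*.12,.04
```

```text
time_s: 10.52
position: [0.5799, 0.0353, 0.0403]
ee_rot: [2.541, 1.846, 0.003]
contact_force: [3.4, -2.3, 3.6]
opening: 0.0216
finger_force: 40.0
yaw_y -18.01 j [ 0.45  0.72 -0.74  1.85  0.65  0.83 -0.94] pos [0.5799 0.0353 0.0403] F [ 3.4 -2.3  3.6]
shift tool [0.0884 0.0001 0.0004]
torque [-0.831 -0.624 -0.219] open 0.021628010445576842
```

```bash
python3 -m creep '[[[0,0.012,0.001,0,0],[0,0.025,0.001,0,0],[0,0.037,0.001,0,0],[0,0.05,0.001,0,0],[0,0.05,0.001,0,0]]]'
python3 to.py .5702+.309*.12,.0052+.951*.12,.04
```

```text
time_s: 10.93
position: [0.5957, 0.0826, 0.0401]
ee_rot: [2.541, 1.846, 0.001]
contact_force: [2.4, -4.7, 3.6]
opening: 0.0217
finger_force: 40.0
yaw_y -18.0 j [ 0.36  0.75 -0.74  1.79  0.65  0.86 -1.01] pos [0.5957 0.0826 0.0401] F [ 2.4 -4.7  3.6]
shift tool [ 0.0385 -0.0003  0.0001]
torque [-1.216 -0.438 -0.209] open 0.021690448577730417
```

Past the first stop (axial force about 4 N). I go on to the second.

```bash
python3 -m creep '[[[0,0.012,0,0,0],[0,0.024,0,0,0],[0,0.034,0,0,0],[0,0.038,0,0,0],[0,0.038,0,0,0]]]'
python3 to.py .5702+.309*.12,.0052+.951*.12,.04
python3 -m creep '[[[0,0.002,0,0,0],[0,0.003,0,0,0],[0,0.003,0,0,0]]]'
python3 to.py .5702+.309*.12,.0052+.951*.12,.04
```

```text
time_s: 11.35
position: [0.6072, 0.1161, 0.0398]
ee_rot: [2.542, 1.843, -0.002]
contact_force: [1.8, -5.5, 4.9]
opening: 0.0219
finger_force: 40.0
yaw_y -18.1 j [ 0.29  0.77 -0.73  1.75  0.65  0.88 -1.05] pos [0.6072 0.1161 0.0398] F [ 1.8 -5.5  4.9]
shift tool [ 0.0031 -0.0009 -0.0002]
torque [-1.487 -0.366 -0.12 ] open 0.021940671432847173
time_s: 11.6
position: [0.6078, 0.1175, 0.0396]
ee_rot: [2.543, 1.841, -0.004]
contact_force: [0.2, -5.0, 6.1]
opening: 0.0215
finger_force: 40.0
yaw_y -18.18 j [ 0.29  0.77 -0.73  1.74  0.65  0.88 -1.05] pos [0.6078 0.1175 0.0396] F [ 0.2 -5.   6.1]
shift tool [ 0.0016 -0.0011 -0.0004]
torque [-1.429 -0.35  -0.15 ] open 0.021533668337972454
```

Stop not felt yet. I nudge further until the axial force rises.

```bash
python3 -m creep '[[[0,0.002,0,0,0],[0,0.003,0,0,0],[0,0.003,0,0,0]]]' >/dev/null
python3 to.py .5702+.309*.12,.0052+.951*.12,.04
python3 -m creep '[[[0,0.002,0,0,0],[0,0.002,0,0,0],[0,0.002,0,0,0]]]' >/dev/null
python3 to.py .5702+.309*.12,.0052+.951*.12,.04
```

```text
yaw_y -18.22 j [ 0.28  0.78 -0.73  1.74  0.65  0.89 -1.06] pos [0.6084 0.1191 0.0394] F [ 0.1 -7.7  7.2]
shift tool [-0.0001 -0.0012 -0.0006]
torque [-1.822 -0.21  -0.148] open 0.02186853582749662
yaw_y -18.28 j [ 0.28  0.78 -0.73  1.74  0.65  0.89 -1.06] pos [0.6085 0.1191 0.0391] F [-1.3 -9.7  7.6]
shift tool [-0.0002 -0.0012 -0.0009]
torque [-2.402  0.093 -0.105] open 0.022049182065020868
```

The motion has stopped at 120 mm with the force rising. I'll add a small preload and check by picture.

```bash
python3 -m creep '[[[0,0.002,0,0,0],[0,0.003,0,0,0],[0,0.003,0,0,0],[0,0.003,0,0,0]]]' >/dev/null
python3 to.py .5702+.309*.12,.0052+.951*.12,.04
python3 - <<'E'
from h import *
q,d=get_image("scene");t,d=get_image("top")
cv2.imwrite("pics/f.png",np.vstack([cv2.resize(q[130:255,175:425],(600,300)),cv2.resize(t[180:280,190:440],(600,240))])[:,:,::-1])
E
```

```text
yaw_y -18.36 j [ 0.28  0.78 -0.73  1.74  0.65  0.89 -1.06] pos [0.6087 0.1191 0.0386] F [ -2.4 -15.5   8.7]
shift tool [-0.0002 -0.0014 -0.0014]
torque [-3.282  0.525 -0.052] open 0.02206884352129696
```

View pics/f.png

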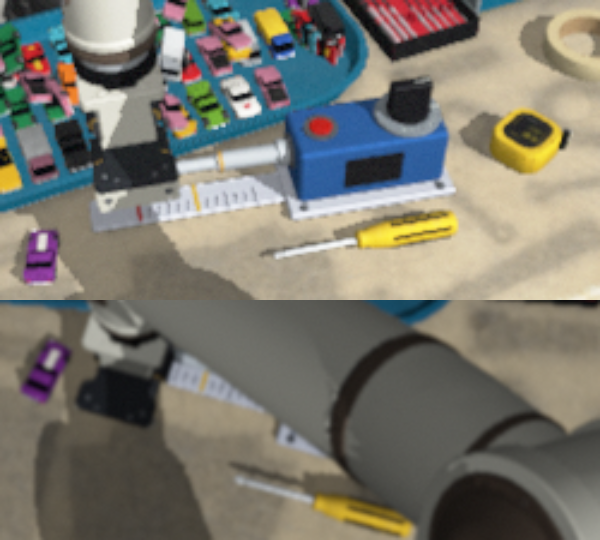

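The scene view shows both rod sections out (180-290,155), the gripper over the red line at (140,212), the button down and the bar along the axis. The bystanders look undisturbed, and at 15.5 N against the stop the hold is firm.

```bash
python3 -c "
from plant import arm;print(arm.job_done())"
```

```text
the job is handed in; nothing more can be done
None
```

I turned the knob back to its zero stop, pushed the button fully down, and drew the rod out 120 mm to its second stop; I handed the job in with the arm still gripping the handle and holding it there, and no verdict came back.

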